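# Hold the inlaid lid to its casket, hinge bores in line

## Task

Lift the inlaid, hinged lid up out of the panel stand and offer it up to the wooden casket as a lid standing open: upright, its inlaid face to the back, its one brass knuckle down between the two knuckles on the casket's back rail, so that the three bores make one straight passage for the hinge pin. Lower it gently and finish while still holding it there in the gripper, steady, for someone else to slide the pin in. Leave the blank panel, the burr stand and the tin with the pin where they are.

Things in the scene. Friction and masses are not known exactly. Their poses are not given: they have to be found in the camera images.
- lid: Lid to fit, loose, about 0.2 kg: dark wood panel 170 wide x 110 high x 10 thick, upright in the stand; brass hinge leaf on its inner face, shell flower inlaid in its outer face. Origin: centre of the bore of its one brass knuckle, below the middle of the bottom edge. y along the bore, z up the panel, x from inner to outer face; the panel fills x 0 to 10, y -85 to 85, z 8 to 118 mm.
- lid_knuckle (a point): The same point as the lid's origin, same axes: middle of the lid's knuckle, a brass barrel 12 mm in diameter and 24 mm long with a 6 mm bore right through and ends bevelled 1.5 mm.
- lid_edge (a point): Middle of the lid's top edge, at x = 5, y = 0, z = 118 mm in the lid's frame, same axes; the 10 mm thickness can be pinched here from above.
- casket: The casket, fixed to the bench, lid off: dark wood, 130 deep (x) x 170 wide (y) x 80 mm high, open on top. Origin: centre of its underside. Its front (row of small shell diamonds) faces its -x; its back rail (x 31 to 65 mm, top level with the rim) is on the +x side and carries the other hinge leaf with two brass knuckles.
- casket_hinge (a point): Hinge axis, mid-gap between the casket's two knuckles: x = 53, y = 0, z = 80 mm in the casket's frame, same axes, y along the bores. Knuckles (12 mm, bore 6 mm) span y 14 to 36 mm each side: a 28 mm gap. They lie half sunk in a V groove (45 degree sides, 17 mm wide at the rim) in which a lowered 12 mm knuckle centres itself and stops with its bore on the axis. Let go unpinned, the lid falls over.
- stand: Panel stand, fixed: base 150 (x) x 200 (y) mm, two end blocks 66 mm high with facing vertical grooves, 13 mm wide, open on top, centred at x = -42 and +42 mm; they hold lid and blank panel, either in either, by their ends. Groove floor 26 mm up, panel tops at 136 mm; a panel is clear after rising 40 mm. The lid's inlay looks to the stand's +x. Origin: centre of the underside.
- blank: Bystander, loose: blank dark wood panel, also 170 x 110 x 10 mm but without hinge or inlay, upright in the other groove. Origin: middle of the lower edge of one face; it fills x 0 to 10, z 0 to 110 mm.
- burr_stand: Bystander, loose: green plastic block 72 x 50 x 22 mm full of upright burrs, 60 mm high in all; origin at the centre of its underside.
- tin: Bystander, loose: shallow open tin 62 (x) x 104 (y) x 18 mm; origin at the centre of its underside.
- pin: Bystander, loose: steel hinge pin, 4 mm in diameter, 79 mm long with an 8 mm head, lying in the tin, where it stays. Origin at its middle, its length along its x.
Mind the look-alikes: they are no part of the job. Leave any turquoise look-alike of the casket alone.

How it is judged (in metres and radians):
On the way:
1. the lid is lifted clear of the stand's grooves, in the gripper (z of lid in the frame of stand above 0.062 m and contact force between the fingers and lid above 3 N), for 0.2 s.
At the end, for the whole second after the job is handed in: The lid is gripped (over 3 N), slower than 20 mm/s, within 0.2 rad of upright, inlay to the back; its bore is within 2 mm of the casket's hinge axis in height and front to back, 4 mm of mid-gap along it, and 0.06 rad of parallel (x of lid in the frame of casket_hinge between -0.002 and 0.002 m and z of lid in the frame of casket_hinge between -0.002 and 0.002 m and y of lid in the frame of casket_hinge between -0.004 and 0.004 m and angle between the y axis of lid and the y axis of casket, either way round below 0.06 rad and angle between lid's own z axis and vertical below 0.2 rad and x of casket in the frame of lid below -0.02 m and contact force between the fingers and lid above 3 N and linear speed of lid below 0.02 m/s); the arm keeps its last pose, push and grip.
It fails at once if the lid is forced against the casket with more than 40 N (contact force between lid and casket above 40 N).
It fails at once if the blank panel is disturbed (moved more than 15 mm) (distance of blank from where it was at the start of the episode above 0.015 m).
It fails at once if the burr stand is disturbed (moved more than 15 mm) (distance of burr_stand from where it was at the start of the episode above 0.015 m).
It fails at once if the tin is disturbed (moved more than 15 mm) (distance of tin from where it was at the start of the episode above 0.015 m).
It fails at once if the hinge pin is disturbed (moved more than 15 mm) (distance of pin from where it was at the start of the episode above 0.015 m).
It also fails if it takes over 40 s, if anything falls off the work surface, if the arm or the gripper's body presses on something with over 40 N, if the wrist force passes 120 N, or if a joint passes its speed limit or range.

## Robot

A 6-joint arm with a two-finger parallel gripper is mounted at the origin on the work surface. World frame = base frame: x ahead of the robot, y to its left, z up, the work surface at z = 0. Lengths are in mm, angles in rad, forces in N, time in s.
With the tool pointing down it reaches from about 425 to 1125 mm from the base axis. Payload 14.9 kg.
Tool frame: the origin (TCP) lies at the very end of the fingers, on their centre line; the grasp point (between the pads) lies 19 mm behind it (r.grip_point_offset is the z of the grasp point in the tool frame, in mm); z points along the fingers, y is the line along which they close (so a half turn about z gives the same grasp; the last joint's range is limited). The gripper opens to 91 mm and grips with 3 to 60 N. Pads are 32 mm wide; open, the fingers measure 118 mm over their backs; the gripper's body (76 mm by 178 mm) begins 60 mm behind the grasp point.
Start: joints at [1.11, 0.379, 1.734, -0, 1.028, -0.033], TCP at [290.418, 636.927, 213.932] pointing down, gripper open.
Joint ranges: [-2.77, 2.77], [-0.74, 2.19], [0, 2.66], [-1.06, 4.2], [0.31, 2.87], [-3.08, 3.08]. Speed limits (rad/s): [1.89, 1.89, 2.39, 3.14, 3.14, 3.14].

## Interface

Orientations are given as a unit quaternion [x, y, z, w].
In Python, from cell import r, cams, telemetry gives the robot as it stands. Calls block until the motion is done:
- r.reach(position, orientation): joint-space move of the TCP to a pose.
- r.move_linear(position, orientation=None, rate=150): straight line of the TCP; orientation=None keeps the orientation; rate is the mean speed in mm/s.
- r.goto_joints(angles): joint-space move.
- r.gripper_to(opening): finger opening in mm; the grip force is fixed at half the most; returns when the fingers have stopped.
- r.sleep(seconds).
- r.ik(position, orientation): joint angles nearest the present ones, or None.
- cams.snapshot(name): name is "scene" or "side" or "wrist"; returns a dict with "img" (384x512x3 uint8, blue, green, red), "depth" (384x512 float32, mm along the optical axis (not along the pixel's ray), 0 where there is no reading), "fov_y" (degrees; the focal length in pixels is half the picture's height over the tangent of half this angle, whatever the lens; pixels are square), "cx", "cy" (the principal point, pixels), "T" (4x4, takes a point from camera to world coordinates); the wrist camera has in their place "T_tool_cam" (4x4, takes a point from camera to tool coordinates, whose origin is the TCP and whose axes are the flange's). Camera axes: x right, y down, z forward; pixel columns grow to the right and rows downward; lengths in mm; the calibration is good to about 2 mm. A picture is of the moment at which its call begins: read the wrist's pose just before it.
A pose or a line that the arm cannot do raises r.IKError and nothing moves.
- r.finish_job(): hands the job in; it is judged then, once.
Trained networks look in a picture, given as the dict that the camera call returned (one of the last four; its "shot" number tells which), for a name from the list of things; names that differ only in an ending like _2 or _b are one class to them, and where a whole thing is asked for, a point or a joint stands for the part that bears it (a point fixed in the world has none). Each returns a list of dicts, best first, with "conf" (0 to 1); they miss things now and then, are a little off and sometimes report something else, mostly with a low value. They report only what shows in the picture. A call takes as long as a camera call. They do not tell look-alikes from the thing itself.
- cams.spot_in(thing, picture): "centre" ([x, y, z] in mm, in the coordinates of the camera as it stood for that picture, good to about 4 mm: the middle of the surface that is visible of it).
Readings, each from a call of its own:
- telemetry.get_clock(): time.
- telemetry.get_q(): joint angles.
- telemetry.get_joint_velocities(): joint speeds.
- telemetry.get_tau(): joint torques, N m.
- telemetry.get_tcp_pos(): TCP position.
- telemetry.get_orientation(): TCP orientation.
- telemetry.get_contact_force(): force on the tool from outside, world axes, zero at the start.
- telemetry.get_wrist_torque(): the same for the moment, N m.
- telemetry.get_width(): finger opening in mm.
- telemetry.get_grip_force(): force on a finger pad.
Only numpy, scipy, OpenCV 4.12 (cv2) and the standard library are available. Lean on these libraries where they do the work, as an engineer would, in place of code of your own. Each camera call takes 0.05 s, during which the arm holds its last target. There are 200 camera calls.

## Working session

There is one attempt and no reset: what is moved stays moved. The work goes in short steps, each a Python script; the robot and the scene stay as the last script left them, time stands still between calls to the robot, and variables do not carry over. Pictures are saved under pics/ and viewed, at most 10 in all, crops included, and the job is handed in when it is done.

```bash
mkdir -p pics; ls; cat > h.py <<'E'
import numpy as np, cv2
from scipy.spatial.transform import Rotation as R
from cell import r, cams, telemetry as t
def TW(s,pose=None):
    if "T" in s: return np.array(s["T"])
    p,q=pose; T=np.eye(4); T[:3,:3]=R.from_quat(q).as_matrix(); T[:3,3]=p
    return T@np.array(s["T_tool_cam"])
def snap(n):
    pose=(t.get_tcp_pos(),t.get_orientation()) if n=="wrist" else None
    s=cams.snapshot(n); return s,TW(s,pose)
def cloud(s,T):
    h,w=s["depth"].shape; f=h/2/np.tan(np.radians(s["fov_y"])/2)
    v,u=np.mgrid[:h,:w]; d=s["depth"]
    P=np.stack([(u-s["cx"])/f*d,(v-s["cy"])/f*d,d],-1)@T[:3,:3].T+T[:3,3]
    P[d==0]=np.nan; return P
def pix(s,T,P):
    h=s["depth"].shape[0]; f=h/2/np.tan(np.radians(s["fov_y"])/2)
    c=(np.atleast_2d(P)-T[:3,3])@T[:3,:3]; return np.c_[c[:,0]/c[:,2]*f+s["cx"],c[:,1]/c[:,2]*f+s["cy"]]
E
python3 - <<'E'
from h import *
ims=[]
for n in("scene","side"):
    s,T=snap(n); ims.append(s["img"]); np.savez(f"{n}.npz",P=cloud(s,T),img=s["img"],T=T)
    print(n,s["fov_y"],T[:3,3].round(),T[:3,2].round(2))
    for k in("lid","lid_knuckle","casket","stand","blank","burr_stand","tin","pin"):
        for d in cams.spot_in(k,s)[:3]:
            w=T[:3,:3]@d["centre"]+T[:3,3]; print(k,round(d["conf"],2),w.round(),pix(s,T,w).round()[0])
    cv2.imwrite(f"pics/{n}.png",cv2.resize(s["img"],(800,600)))
E
```

```text
pics
scene 53.128542441569635 [1010.  209.  833.] [-0.51 -0.37 -0.78]
lid 0.62 [602. 239. 103.] [392. 303.]
lid_knuckle 0.85 [604. 240.  97.] [392. 306.]
casket 0.95 [ 571. -496.   56.] [154. 150.]
casket 0.61 [ 339. -204.   55.] [285. 149.]
casket 0.56 [ 564. -203.   56.] [235. 198.]
stand 0.7 [603. 251.   5.] [385. 325.]
blank 0.6 [516. 247.  89.] [411. 277.]
burr_stand 0.84 [548.  -8.  21.] [300. 241.]
tin 0.94 [680.  14.   5.] [276. 289.]
side 44.47150924065357 [ 265. -875.  983.] [ 0.25  0.63 -0.74]
lid 0.89 [593. 219. 112.] [225. 102.]
lid_knuckle 0.76 [592. 220. 105.] [225. 104.]
casket 0.82 [ 563. -208.   51.] [270. 222.]
casket 0.8 [ 310. -217.   52.] [173. 255.]
casket 0.72 [ 577. -507.   51.] [331. 323.]
stand 0.8 [548. 229.  31.] [212. 124.]
blank 0.49 [508. 218. 124.] [197. 105.]
burr_stand 0.83 [537. -22.  21.] [236. 182.]
tin 0.55 [687.  14.   2.] [279. 165.]
```

View pics/scene.png

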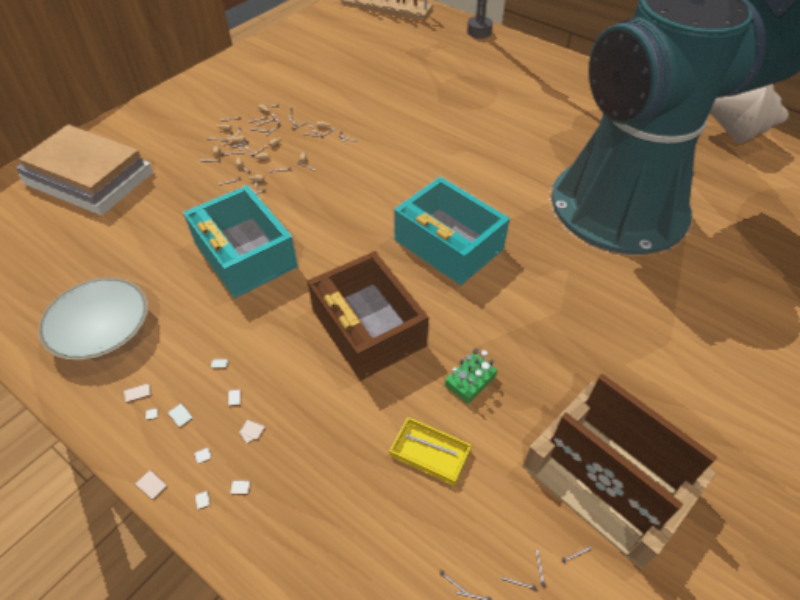

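View pics/side.png

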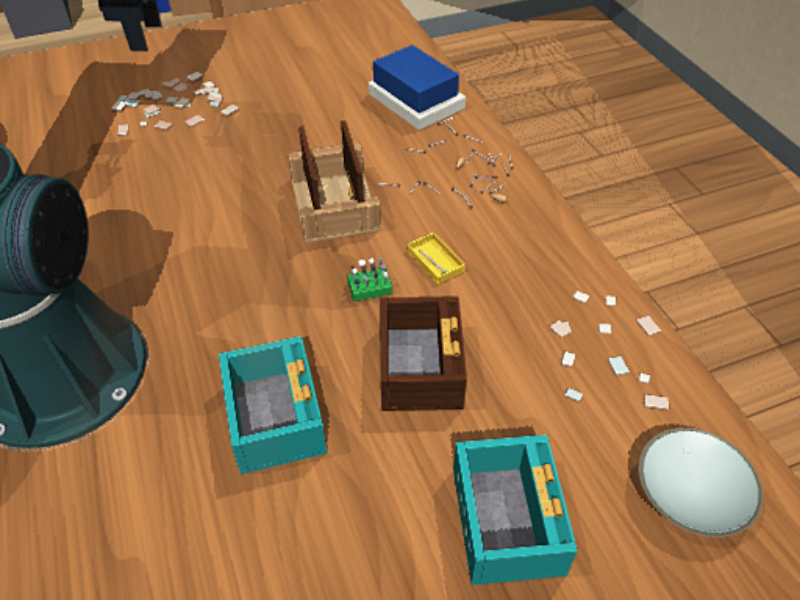

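The scene shows three casket-like boxes. Two are turquoise, at 800-px (240,240) and (450,230). The dark wood one at (368,312) fits "dark wood, lid off", so that is the casket. Of the two panels in the stand, the one at (605,470) has the shell flower inlay, so it is the lid. The plain one behind it at (650,430) is the blank. Next I fit both coarsely, then move the wrist camera over them.

```bash
python3 - <<'E'
from h import *
for n in("scene","side"):
    z=np.load(n+".npz"); P=z["P"].reshape(-1,3)
    for nm,c,rad,lo,hi in(("casket",(564,-203),150,74,84),("panels",(565,235),140,128,141)):
        m=(np.hypot(*(P[:,:2]-c).T)<rad)&(P[:,2]>lo)&(P[:,2]<hi); Q=P[m]
        if nm=="casket":
            print(n,nm,m.sum(),cv2.minAreaRect(Q[:,:2].astype(np.float32)),np.median(Q[:,2]))
        else:
            lab=cv2.kmeans(Q[:,:2].astype(np.float32),2,None,(3,50,.1),5,0)[1].ravel()
            # crude: split by projection via kmeans then report rects
            print(n,m.sum(),[cv2.minAreaRect(Q[lab==k,:2].astype(np.float32)) for k in(0,1)],np.percentile(Q[:,2],[50,95]))
im=np.load("scene.npz")["img"]
a=cv2.resize(im[230:360,320:470],(450,390),interpolation=3); b=cv2.resize(im[150:250,190:290],(390,390)[:2],interpolation=3)
cv2.imwrite("pics/crop.png",np.hstack([a,b[:, :350]]))
E
```

```text
scene casket 1303 ((560.785400390625, -207.66427612304688), (173.80984497070312, 130.74749755859375), 69.5202865600586) 80.08178911618813
scene 1183 [((550.3858642578125, 198.17147827148438), (86.20606994628906, 95.82172393798828), 81.96637725830078), ((562.0906372070312, 281.8707580566406), (82.90937805175781, 95.86918640136719), 82.36018371582031)] [135.8453043  138.15492083]
side casket 1268 ((561.554443359375, -209.73220825195312), (176.51882934570312, 128.1935577392578), 69.59103393554688) 79.77220626119606
side 271 [((549.4640502929688, 190.04525756835938), (82.59611511230469, 94.04408264160156), 82.1735610961914), ((561.9161987304688, 277.2835693359375), (90.26167297363281, 94.2293472290039), 81.5917739868164)] [136.02269613 138.70712567]
```

View pics/crop.png

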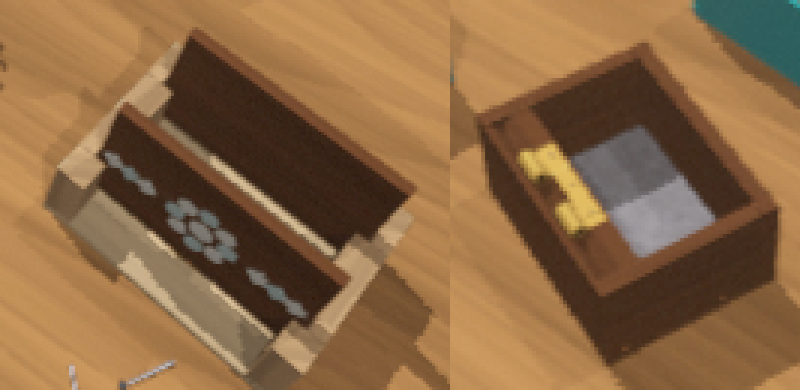

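The crop confirms both. The inlaid flower is on the panel nearer the camera (crop 200,230), and the dark casket has its brass hinge on the +x rail (crop 560,190). Next are wrist views over each, with the same tool orientation relative to the part.

```bash
cat >> h.py <<'E'
def ori(yaw,flip=False):  # tool z down, tool y along +-(part x at yaw)
    c,s=np.cos(yaw),np.sin(yaw); y=np.array([c,s,0])*(-1 if flip else 1); z=np.array([0,0,-1.])
    return R.from_matrix(np.c_[np.cross(y,z),y,z]).as_quat()
E
python3 - <<'E'
from h import *
print("cur y",R.from_quat(t.get_orientation()).as_matrix()[:,1])
for fl in(0,1):
    print(fl,[np.round(q,2) if q is not None else None for q in(r.ik([598,234,300],ori(-.14,fl)),r.ik([610,-226,300],ori(-.358,fl)))])
fl=min((0,1),key=lambda f:sum(abs(np.array(r.ik(p,ori(a,f)))[5]) for p,a in(([598,234,300],-.14),([610,-226,300],-.358))))
print("flip",fl)
ims=[]
for n,p,a in(("wl",[598,234,330],-.14),("wc",[610,-226,275],-.358)):
    r.reach([p[0],p[1],350],ori(a,fl)); r.move_linear(p); r.sleep(.3)
    s,T=snap("wrist"); np.savez(n+".npz",P=cloud(s,T),img=s["img"],T=T,Tt=s["T_tool_cam"],fov=s["fov_y"],cx=s["cx"],cy=s["cy"],depth=s["depth"])
    ims.append(cv2.resize(s["img"],(400,300)))
    for k in("lid","lid_knuckle","casket","blank"):
        for d in cams.spot_in(k,s)[:2]:
            w=T[:3,:3]@d["centre"]+T[:3,3]; print(n,k,round(d["conf"],2),w.round())
    print(t.get_tcp_pos(),t.get_clock())
print(np.array(s["T_tool_cam"]).round(2),s["fov_y"])
cv2.imwrite("pics/w.png",np.hstack(ims))
E
```

```text
cur y [4.14875899e-01 9.09878007e-01 4.06613260e-06]
0 [array([ 0.34,  0.2 ,  1.8 , -0.  ,  1.14,  0.48]), array([-0.39,  0.21,  1.78, -0.  ,  1.14, -0.03])]
1 [array([ 0.34,  0.2 ,  1.8 , -0.  ,  1.14, -2.66]), None]Traceback (most recent call last):
  File "<stdin>", line 5, in <module>
  File "<stdin>", line 5, in <lambda>
  File "<stdin>", line 5, in <genexpr>
IndexError: too many indices for array: array is 0-dimensional, but 1 were indexed
```

```bash
python3 - <<'E'
from h import *
fl=0; ims=[]
for n,p,a in(("wc",[610,-226,275],-.358),("wl",[598,234,330],-.14)):
    r.reach(p,ori(a,fl)); r.sleep(.3)
    s,T=snap("wrist"); np.savez(n+".npz",P=cloud(s,T),img=s["img"],T=T,Tt=s["T_tool_cam"],fov=s["fov_y"],cx=s["cx"],cy=s["cy"],depth=s["depth"])
    ims.append(cv2.resize(s["img"],(400,300)))
    for k in(("casket",) if n=="wc" else ("lid","blank")):
        for d in cams.spot_in(k,s)[:2]:
            w=T[:3,:3]@d["centre"]+T[:3,3]; print(n,k,round(d["conf"],2),w.round())
    print(t.get_tcp_pos(),t.get_clock())
print(np.array(s["T_tool_cam"]).round(2),s["fov_y"])
cv2.imwrite("pics/w.png",np.hstack(ims))
E
```

```text
wc casket 0.76 [ 360. -186.   50.]
wc casket 0.73 [ 580. -475.   12.]
[ 610.04123021 -225.91846929  275.02598394] 4.525
wl lid 0.62 [600. 239. 138.]
wl blank 0.78 [517. 250. 122.]
wl blank 0.62 [566. 238.   7.]
[598.07246793 233.8540647  329.99877444] 6.6667
[[-0.0000e+00 -9.6000e-01 -2.9000e-01  8.2440e+01]
 [ 1.0000e+00 -0.0000e+00 -0.0000e+00  8.0000e-02]
 [ 0.0000e+00 -2.9000e-01  9.6000e-01 -1.7181e+02]
 [ 0.0000e+00  0.0000e+00  0.0000e+00  1.0000e+00]] 63.12200843862823
```

View pics/w.png

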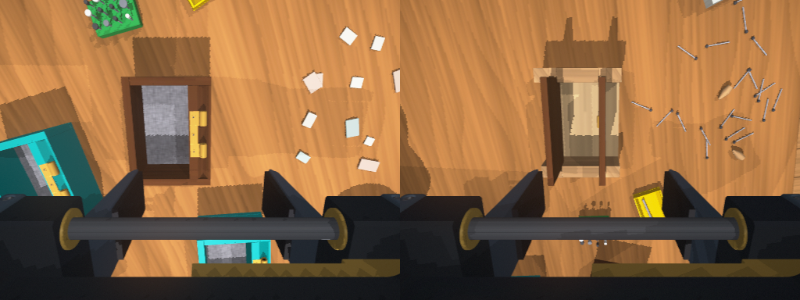

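The left wrist view shows the casket with its brass hinge at about 400-px (197,133). The right view shows the lid at about (603,128), on the +x side with brass visible on its inner face, and the blank at (553,130). Now the precise fits.

```bash
python3 - <<'E'
from h import *
for n in("wc","scene","side"):
    z=np.load(n+".npz"); P=z["P"]; hsv=cv2.cvtColor(z["img"],cv2.COLOR_BGR2HSV)
    F=P.reshape(-1,3); m=(np.hypot(*(F[:,:2]-(562,-208)).T)<120)&(F[:,2]>76)&(F[:,2]<83)
    (c,sz,a)=cv2.minAreaRect(F[m][:,:2].astype(np.float32)); yaw=np.radians((a if sz[0]>sz[1] else a+90)-90)
    if yaw<-np.pi/2: yaw+=np.pi
    X=np.array([np.cos(yaw),np.sin(yaw)]);Y=np.array([-X[1],X[0]])
    b=(hsv[...,0]>16)&(hsv[...,0]<32)&(hsv[...,1]>120)&(hsv[...,2]>120)
    b=b.ravel()&(np.hypot(*(F[:,:2]-(np.array(c)+50*X)).T)<60)&(F[:,2]>76)
    B=F[b]; x=(B[:,:2]-c)@X; y=(B[:,:2]-c)@Y
    k=(x>48)
    print(n,"rect",np.round(c,1),np.round(sz,1),yaw.round(4),"brass n",b.sum(),"x",np.percentile(x,[1,50,99]).round(1),"y",np.percentile(y,[0,1,99,100]).round(1),"zmax",np.percentile(B[:,2],[50,99]).round(1))
    hh=B[:,2]>82.5; print(" raised x",np.percentile(x[hh],[2,50,98]).round(1),"y hist",[(e,int(v)) for e,v in zip(range(-42,42,4),np.histogram(y[hh],np.arange(-42,43,4))[0])])
    yk=y[hh]; print(" inner ends",[np.percentile(yk[yk<0],[1,99]).round(1),np.percentile(yk[yk>0],[1,99]).round(1)])
for n in("wl","scene","side"):
    F=np.load(n+".npz")["P"].reshape(-1,3)
    m=(F[:,2]>133)&(F[:,2]<140); X=np.array([np.cos(-.14),np.sin(-.14)]);Y=np.array([-X[1],X[0]])
    u=(F[:,:2]-(598,234))@X; v=(F[:,:2]-(598,234))@Y
    for nm,o in(("lid",0),("blank",-84)):
        k=m&(abs(u-o)<20)&(abs(v)<110)
        if k.sum()<20: print(n,nm,"few");continue
        c,sz,a=cv2.minAreaRect(F[k][:,:2].astype(np.float32))
        print(n,nm,k.sum(),np.round(c,1),np.round(sz,1),round(a,2),"z",np.median(F[k][:,2]).round(1),"u pct",np.percentile(u[k],[2,50,98]).round(1),"v",np.percentile(v[k],[1,99]).round(1),"slope",np.polyfit(v[k],u[k],1).round(4))
E
```

```text
wc rect [ 559.7 -208.8] [169.9 130.1] -0.3548 brass n 1241 x [ 4.3 42.1 79.6] y [-35.7 -34.9  36.8  37.8] zmax [ 82.4 380.9]
 raised x [ 4.3 50.5 79.7] y hist [(-42, 0), (-38, 11), (-34, 35), (-30, 38), (-26, 38), (-22, 33), (-18, 34), (-14, 5), (-10, 1), (-6, 9), (-2, 5), (2, 6), (6, 1), (10, 1), (14, 35), (18, 33), (22, 92), (26, 63), (30, 85), (34, 80), (38, 0)]
 inner ends [array([-35.2,  -2. ]), array([ 4. , 37.3])]
scene rect [ 560.5 -208. ] [173.  130.7] -0.3552 brass n 218 x [30.9 42.5 58.4] y [-43.1 -37.6  36.9  37.9] zmax [81.5 87.6]
 raised x [34.6 52.3 58.4] y hist [(-42, 0), (-38, 0), (-34, 7), (-30, 6), (-26, 7), (-22, 4), (-18, 8), (-14, 1), (-10, 0), (-6, 2), (-2, 0), (2, 0), (6, 2), (10, 1), (14, 7), (18, 4), (22, 6), (26, 8), (30, 9), (34, 8), (38, 0)]
 inner ends [array([-33.6,  -3.3]), array([ 7. , 37.5])]
side rect [ 561.6 -209.7] [176.5 128.2] -0.3562 brass n 194 x [32.2 42.3 56.4] y [-37.3 -36.2  34.9  35.5] zmax [81.8 88.1]
 raised x [33.6 49.7 56.1] y hist [(-42, 0), (-38, 6), (-34, 8), (-30, 7), (-26, 6), (-22, 5), (-18, 6), (-14, 2), (-10, 0), (-6, 0), (-2,
[... 210 characters left out ...]
[-6.2 -1.4  2.4] v [-85.   81.6] slope [ 1.0000e-03 -1.7366e+00]
wl blank 1241 [513.1 243.3] [168.6  10.6] 82.07 z 137.1 u pct [-90.  -84.9 -80.3] v [-84.7  80.6] slope [-1.10000e-03 -8.49116e+01]
scene lid 486 [597.6 233.5] [169.2  12.4] 82.17 z 136.4 u pct [-5.5  0.3  4.9] v [-83.6  82.5] slope [-0.0018  0.0779]
scene blank 442 [514.5 245.1] [168.4  12. ] 82.13 z 136.2 u pct [-89.7 -83.3 -78.7] v [-83.4  82.2] slope [-8.00000e-04 -8.36242e+01]
side lid 117 [597.3 229.5] [166.1  10.6] 81.79 z 136.3 u pct [-5.2 -0.5  4.6] v [-87.3  77. ] slope [ 0.0017 -0.5011]
side blank 115 [514.2 241.5] [175.    9.8] 81.76 z 136.3 u pct [-88.8 -84.2 -79.3] v [-86.5  80.6] slope [ 1.10000e-03 -8.41074e+01]
```

```bash
python3 - <<'E'
from h import *
a=-.1396; X=np.array([np.cos(a),np.sin(a)]);Y=np.array([-X[1],X[0]])
p=np.array([598,234])-.8*X-1.7*Y
r.gripper_to(46)
r.reach([*p,180],ori(a)); r.move_linear([*p,102],rate=80); print(t.get_contact_force())
r.gripper_to(4); print("w",t.get_width(),t.get_grip_force(),t.get_contact_force())
r.move_linear([*p,110],rate=40); print(t.get_contact_force(),t.get_wrist_torque())
r.move_linear([*p,240],rate=100); r.sleep(.4); print("w",t.get_width(),t.get_grip_force(),t.get_contact_force(),t.get_wrist_torque(),t.get_tcp_pos(),t.get_clock())
s,T=snap("wrist"); np.savez("wg.npz",P=cloud(s,T),img=s["img"],T=T,tcp=t.get_tcp_pos())
s2,T2=snap("scene"); np.savez("sg.npz",P=cloud(s2,T2),img=s2["img"],T=T2)
cv2.imwrite("pics/g.png",np.hstack([cv2.resize(s["img"],(400,300)),cv2.resize(s2["img"],(400,300))]))
E
```

```text
[ 0.44633716  0.93330181 -0.27654088]
w 10.213274637497198 29.996240437030792 [ 0.18973504 -0.36722522  1.42201243]
[ 0.15461326  0.53079231 -2.90677035] [-0.04723325  0.10555649  0.02229717]
w 9.83121041710162 29.994623064994812 [-0.67140547  0.09869047 -2.77171626] [-0.05038524  0.11963102 -0.00141469] [596.92743219 232.42321429 239.8950703 ] 12.1083
```

View pics/g.png

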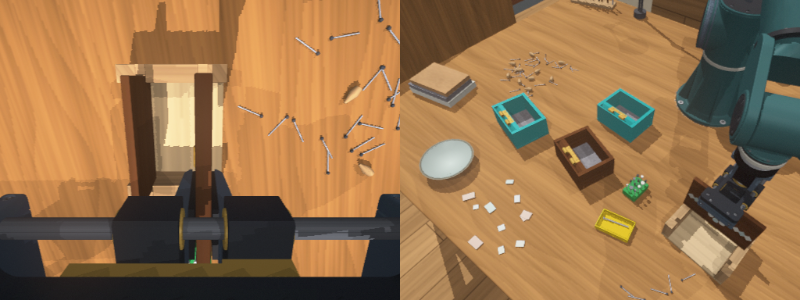

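The wrist view (left half) shows the lid gripped at about (203,130) and clear of the grooves, with the blank still at (133,130). The scene view agrees. Now I measure the lid in the hand, then carry it over the hinge.

```bash
cat >> h.py <<'E'
def lidfit(P,tcp,yaw,top):
    F=P.reshape(-1,3); X=np.array([np.cos(yaw),np.sin(yaw)]);Y=np.array([-X[1],X[0]])
    u=(F[:,:2]-tcp[:2])@X; v=(F[:,:2]-tcp[:2])@Y
    k=(abs(u)<12)&(abs(v)<110)&(abs(v)>30)&(abs(F[:,2]-top)<4)
    k&=~np.isnan(u)
    return k.sum(),"v",np.percentile(v[k],[1,99]).round(1),"u",np.percentile(u[k],[2,50,98]).round(1),"z",np.median(F[k,2]).round(1),"du/dv,dz/dv",np.polyfit(v[k],u[k],1).round(4),np.polyfit(v[k],F[k,2],1).round(4)
E
python3 - <<'E'
from h import *
z=np.load("wg.npz"); tcp=z["tcp"]; a=-.1396
print("wrist",lidfit(z["P"],tcp,a,tcp[2]+34)); print("scene",lidfit(np.load("sg.npz")["P"],tcp,a,tcp[2]+34))
print("before wl about TCP",lidfit(np.load("wl.npz")["P"],tcp,a,136.5)," scene",lidfit(np.load("scene.npz")["P"],tcp,a,136.5))
r.move_linear([tcp[0],tcp[1],290],rate=150)
b=-.355; X=np.array([np.cos(b),np.sin(b)]);Y=np.array([-X[1],X[0]])
h=np.array([559.7,-208.8])+53*X+.4*Y; print("hinge",h)
r.reach([*h,290],ori(b)); r.move_linear([*h,200],rate=100); r.sleep(.5)
tcp=t.get_tcp_pos(); print(tcp,t.get_contact_force(),t.get_wrist_torque(),t.get_width(),t.get_clock())
for n in("wrist","scene","side"):
    s,T=snap(n); P=cloud(s,T); np.savez("h_"+n+".npz",P=P,img=s["img"],T=T,tcp=tcp); print(n,lidfit(P,tcp,b,tcp[2]+34))
    cv2.imwrite(f"pics/h_{n}.png",s["img"])
im=cv2.imread("pics/h_side.png"); im2=cv2.imread("pics/h_wrist.png")
# zoom around hinge
s_T=T; u,v=pix(s,T,[[*h,86]])[0].astype(int)
cv2.imwrite("pics/h.png",np.hstack([cv2.resize(im[max(v-60,0):v+60,max(u-60,0):u+60],(400,400),interpolation=3),cv2.resize(im2[:384,64:448],(400,400))]))
E
```

```text
wrist (np.int64(3018), 'v', array([-37.3,  84.3]), 'u', array([-4.7, -0.1,  4.9]), 'z', np.float64(274.8), 'du/dv,dz/dv', array([0.0005, 0.094 ]), array([-2.000000e-03,  2.749396e+02]))
scene (np.int64(345), 'v', array([-82.9,  84.9]), 'u', array([-4.2,  2.2,  6.3]), 'z', np.float64(273.9), 'du/dv,dz/dv', array([7.0000e-04, 1.8157e+00]), array([3.000000e-04, 2.737981e+02]))
before wl about TCP (np.int64(710), 'v', array([-84. ,  84.2]), 'u', array([-5.5, -0.6,  3.2]), 'z', np.float64(137.1), 'du/dv,dz/dv', array([ 0.0013, -0.9277]), array([-3.000000e-04,  1.371147e+02]))  scene (np.int64(325), 'v', array([-82.2,  84.5]), 'u', array([-4.8,  1.2,  5.7]), 'z', np.float64(136.3), 'du/dv,dz/dv', array([-0.0012,  0.9442]), array([-1.400000e-03,  1.362544e+02]))
hinge [ 609.53430005 -226.84723076]
[ 609.51519683 -226.84599857  200.0483033 ] [ 0.32472113 -0.4804272  -2.92792735] [-0.11162047  0.06649558 -0.03089966] 10.032220893352841 15.925
wrist (np.int64(3019), 'v', array([-37.5,  84.3]), 'u', array([-4.5,  0.1,  5.1]), 'z', np.float64(235.0), 'du/dv,dz/dv', array([3.000e-04, 3.152e-01]), array([-1.200000e-03,  2.350502e+02]))
scene (np.int64(111), 'v', array([32. , 86.3]), 'u', array([-3.7,  1.4,  6.5]), 'z', np.float64(234.2), 'du/dv,dz/dv', array([-0.0034,  1.6396]), array([-1.930000e-02,  2.352621e+02]))
side (np.int64(107), 'v', array([-86.9,  47.6]), 'u', array([-3.6,  1.6,  6.2]), 'z', np.float64(233.7), 'du/dv,dz/dv', array([0.0217, 2.6543]), array([3.200000e-03, 2.338144e+02]))
```

View pics/h.png

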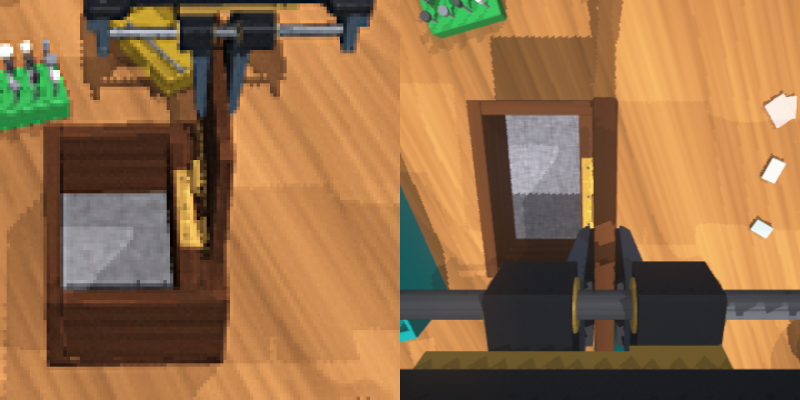

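y is aligned. The lid's panel middle sits at x = 5 in its own frame, so the TCP has to go 5 mm behind the hinge axis. Now a guarded descent.

```bash
cat >> h.py <<'E'
b=-.355; BX=np.array([np.cos(b),np.sin(b)]);BY=np.array([-BX[1],BX[0]])
H=np.array([559.7,-208.8])+53*BX+.4*BY
def F(n=4):
    f=[]
    for _ in range(n): f.append(t.get_contact_force()); r.sleep(.02)
    f=np.mean(f,0); return np.array([f[:2]@BX,f[:2]@BY,f[2]])
def down(z0,z1,dx,dy,f0,lim=6,step=.5):
    for z in np.arange(z0,z1-.01,-step):
        p=H+(5+dx)*BX+dy*BY; r.move_linear([*p,z],rate=12); f=F()-f0
        if z<169: print(round(z,1),f.round(1),t.get_tcp_pos()[2].round(2),end=" | ")
        if f[2]>lim or np.hypot(*f[:2])>10: break
    print(); return z
E
python3 - <<'E'
from h import *
r.move_linear([*(H+5*BX),200],rate=40); r.move_linear([*(H+5*BX),178],rate=40); r.sleep(.4)
f0=F(); np.save("f0.npy",f0); print(f0)
r.move_linear([*(H+5*BX),170.5],rate=30)
z=down(170,163,0,0,f0); print(z,t.get_wrist_torque(),t.get_width(),t.get_clock())
E
```

```text
[-0.26867596 -0.13487548 -2.3377803 ]
168.5 [ 0.3 -0.1 -0.2] 168.51 | 168.0 [ 0.5  0.1 -0.2] 168.01 | 167.5 [0.3 0.5 0.4] 167.51 | 167.0 [ 0.   0.1 -0.3] 167.0 | 166.5 [ 0.5 -0.4 -0.6] 166.47 | 166.0 [ 0.   0.1 -0.4] 165.99 | 165.5 [ 0.4 -0.1 -1. ] 165.45 | 165.0 [ 0.3  0.1 -0. ] 164.95 | 164.5 [ 0.3 -0.4  0.3] 164.52 | 164.0 [-1.4  0.1  5.8] 164.27 | 163.5 [-4.3  0.9 11.7] 164.15 | 
163.5 [0.33736579 1.16560782 0.00790948] 10.078490943090044 22.35
```

```bash
python3 - <<'E'
from h import *
f0=np.load("f0.npy")
for dx,z in((-.4,163.7),(-.7,163.7)):
    r.move_linear([*(H+(5+dx)*BX),z],rate=10); r.sleep(.3); f=F()-f0; print(dx,z,f.round(1),np.round(t.get_tcp_pos(),2),t.get_wrist_torque().round(2))
    if f[0]>-1.5: break
tcp=t.get_tcp_pos(); o=[]
for n in("wrist","side","scene"):
    s,T=snap(n); P=cloud(s,T); print(n,lidfit(P,tcp,b,tcp[2]+34)); u,v=pix(s,T,[[*H,110]])[0].astype(int)
    if n!="wrist": o.append(cv2.resize(s["img"][max(v-64,0):v+64,u-64:u+64],(400,400),interpolation=3))
cv2.imwrite("pics/end.png",np.hstack(o)); print(t.get_width(),t.get_grip_force(),t.get_clock())
E
```

```text
-0.4 163.7 [-1.9  0.6  8.6] [ 614.03 -228.53  164.01] [ 0.14  0.68 -0.08]
-0.7 163.7 [-0.8  0.4  7.8] [ 613.88 -228.47  163.98] [ 0.04  0.34 -0.01]
wrist (np.int64(3013), 'v', array([-37.2,  84.3]), 'u', array([-4.5,  0.1,  5.1]), 'z', np.float64(198.9), 'du/dv,dz/dv', array([0.0004, 0.2899]), array([-1.900000e-03,  1.990238e+02]))
side (np.int64(100), 'v', array([-85.6,  41.3]), 'u', array([-3.6,  1.6,  6.1]), 'z', np.float64(198.4), 'du/dv,dz/dv', array([0.0155, 2.2383]), array([6.300000e-03, 1.983847e+02]))
scene (np.int64(110), 'v', array([30.6, 85.5]), 'u', array([-3.6,  1.7,  6.1]), 'z', np.float64(198.2), 'du/dv,dz/dv', array([-0.002 ,  1.6748]), array([-1.190000e-02,  1.987352e+02]))
9.946003171971183 29.99383717775345 23.7333
```

View pics/end.png

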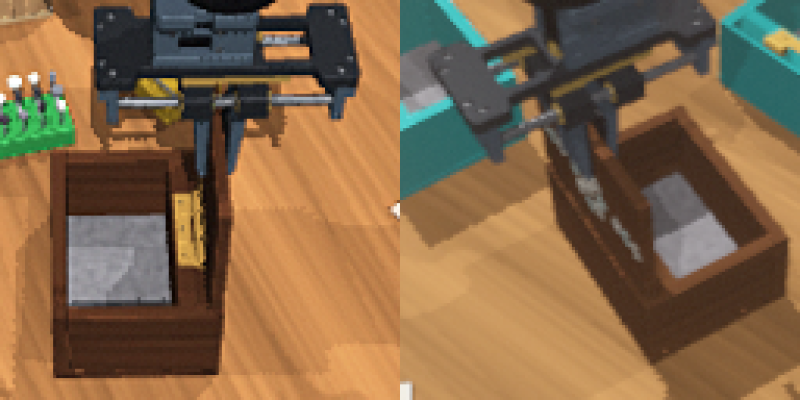

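The lid stands upright on the back rail with its inlay to the back. It is seated in the V groove at the expected height (top edge about 198 mm) under a light 8 N push, with almost no sideways force. I'm handing it in.

```bash
python3 -c "
from h import *
r.sleep(.3); print(r.finish_job())"
```

```text
the job is handed in; nothing more can be done
None
```

I handed the job in with the lid held upright in the gripper, inlay to the back, and its knuckle seated between the casket's two knuckles; the hand-in call returned no verdict, so I don't know the judged result.

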